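Park the green-handled graphite plug in the three-ring cooling stand

ROBOT

A 6-joint arm with a two-finger parallel gripper is mounted at the origin on a cart in front of the work surface, level with it; the furniture and walls round the work are solid. World frame = base frame: x ahead of the robot, y to its left, z up, the work surface at z = 0. Lengths are in m, angles in degrees, forces in N, time in s.
With the tool pointing down it reaches from about 0.325 to 0.9 m from the base axis. Payload 6.1 kg.
Tool frame: the origin (TCP) lies on the centre line of the jaws, within the pads' length; the fingertips stand 19 mm ahead of it and the grasp point (between the pads) is the TCP; x points along the fingers, y is the direction in which the jaws open and shut, and the axes are right-handed (so a half turn about x gives the same grasp; the last joint's range is limited). The gripper opens to 85 mm and grips with 20 to 120 N. Pads are 22 mm wide; open, the fingers measure 114 mm over their backs; the gripper's body (76 mm by 85 mm) begins 54 mm behind the grasp point. The pads swing forward as they close: fully open they stand 13 mm farther back than shut.
Start: joints at [67.832, 12.628, 87.462, -0, 79.91, -7.225], TCP at [0.161, 0.604, 0.25] pointing down, gripper open.
Joint ranges: [-170.65, 170.65], [-52.31, 119.04], [5.05, 147.46], [-71.25, 251.25], [11.57, 151.72], [-153.62, 153.62]. Speed limits (degrees/s): [147.25, 147.25, 172.46, 180, 180, 180].

INTERFACE

Orientations are given as [roll, pitch, yaw] about the fixed x, y, z axes, in that order (R = Rz(yaw) Ry(pitch) Rx(roll)).
In Python, from bench import bot gives the robot as it stands.
- The arm moves only by the tool play_rows, never from a script. Its argument "moves" is a list of rows, each an object with "translation": the shift along the world's x, y, z in units of 50 mm (1.0 is 50 mm), a list of three; "rot": the turn, a rotation vector about the world's x, y, z in units of 5 degrees (1.0 is 5 degrees), a list of three; "jaw": the opening, from 0 (shut) to 1 (fully open). In form: [{"translation": [tx, ty, tz], "rot": [rx, ry, rz], "jaw": jaw}, ...]. A call has 1 to 20 rows; each row shifts and turns the pose as measured when the row begins; what a row does not reach is not made up. A row lasts 1/10 s, in which the tool goes at most 50 mm and 8.59 degrees, less where a joint would pass 70% of its speed; a pose out of reach is approached as far as the arm can. A call is refused whole if a number of a shift passes 1 or a number of a turn 1, either way. A call with a gripper value outside its range is refused whole. The fingers move at their own pace and stop on an object; the grip force is fixed at half the most. Time passes only in rows, so rows that do not move let the fingers close. It gives the time, the measured TCP pose, the force and the opening at its end, in the units of the state.
- bot.get_state(): the state, without advancing time (a new reading comes with each control period).
- bot.capture(name): name is "side" or "top"; returns a dict with "pixels" (420x560x3 uint8, blue, green, red), "intrinsics" (3x3 intrinsics, pixels), "R" (3x3) and "t" (3): a world point X has camera coordinates R X + t. Camera axes: x right, y down, z forward; pixel columns grow to the right and rows downward; lengths in m; the calibration is good to about 2 mm. A picture is of the moment at which its call begins. There is no depth.
- bot.job_done(): hands the job in, once; it reports no verdict.
Trained networks look in a picture, given as the dict that the camera call returned (one of the last four; its "shot" number tells which), for a name from the list of things; names that differ only in an ending like _2 or _b are one class to them, and where a whole thing is asked for, a point or a joint stands for the part that bears it (a point fixed in the world has none). Each returns a list of dicts, best first, with "score" (0 to 1); they miss things now and then, are a little off and sometimes report something else, mostly with a low value. They report only what shows in the picture. A call takes as long as a camera call. They do not tell look-alikes from the thing itself.
- bot.silhouettes(picture, query): "mask" (420x560 bool, what is visible of it) and "xy" ([column, row] in pixels, amid what is visible of it).
- bot.pinpoint(picture, query): "xy" ([column, row] in pixels: a listed point, or the origin of a listed thing).
The state is a dict: "clock": time; "q": joint angles; "joint_vel": joint speeds; "joint_torque": joint torques, N m; "tcp_pos": TCP position; "tool_rot": TCP orientation; "force": force on the tool from outside, world axes, zero at the start; "ft_torque": the same for the moment, N m; "gripper_width": finger opening in m.
Only numpy, scipy, OpenCV 4.12 (cv2) and the standard library are available. Lean on these libraries where they do the work, as an engineer would, in place of code of your own. Each camera call takes 0.05 s, during which the arm holds its last target. There are 200 camera calls.

TASK

Take the graphite shaping plug with the green handle out of the wooden tool block and park it in the three-ring cooling stand: lower it nose down through the large top ring and the middle ring until its shoulder rests on the small bottom ring, then let go. Lower it gently, do not let it drop, and leave the plug with the pale wooden handle standing in the block.

Things in the scene. Friction and masses are not known exactly. Their poses are not given: they have to be found in the camera images.
- green_plug: Round dark graphite plug, green handle, 168 mm tall, 0.2 kg, upright, nose down in a socket of the wooden block. Origin: lower end of the nose; z up its axis. Above the origin: nose dia 14 mm to 25 mm, flat shoulder at 25, body dia 44 to 92, brass collar dia 33 to 100, green handle dia 28 to 168 (grip near 140). Shoulder sits on the block, nose 25 mm deep in a loose 29 mm socket: lift straight up.
- wood_plug: The other plug, to be left alone: same shape, size, origin and axes, but a pale wooden handle. It stands in the block's other socket, 90 mm from the first; either plug may be in either socket. The wooden block is 66 x 156 x 35 mm, fixed to the bench.
- ring_stand: Fixed stand: three level steel rings on one vertical axis. Origin: that axis at bench height; z up. Bores 86, 66, 32 mm; outsides 102, 82, 48; upper faces 122, 84, 46 mm above the bench; each 8 mm thick. The bottom ring stops the plug's shoulder; parked, its origin is at 21 mm. Dark base plate 150 x 110 x 10; column 74 mm from the axis on the stand's +x side (away from the robot), 138 mm tall.
Not all that is in view belongs to the job. Leave any blue or turquoise look-alike of the green_plug alone.

How it is judged:
By the outcome, as a careful person would: the job done as asked, in the order asked, and still so for the second after the job is handed in, with the robot touching nothing.
It also fails if it takes over 35 s, if anything falls off the work surface, if the arm or the gripper's body presses on something with over 40 N, if the wrist force passes 120 N, or if a joint passes its speed limit or range.

## Working session

There is one attempt and no reset: what is moved stays moved. The work goes in short steps, Python scripts to look and compute and a tool call to move; the robot and the scene stay as the last step left them, time stands still between calls to the robot, and variables do not carry over. Pictures are saved under pics/ and viewed, about 8 in all and at most 12, crops included, and the job is handed in when it is done.

Besides the shell and the picture viewer there is one more tool, called after "Request:" by a JSON object that holds its "name" and its "arguments", one argument or row to a line. play_rows: Moves the arm, as the interface text tells. Its arguments: {"type":"object","properties":{"moves":{"type":"array","items":{"type":"object","properties":{"translation":{"type":"array","items":{"type":"number"}},"rot":{"type":"array","items":{"type":"number"}},"jaw":{"type":"number"}}}}},"required":["moves"]}

```bash
mkdir -p pics; cat > h.py <<'E'
import numpy as np, cv2
from bench import bot
def tri(obs):
    # obs: list of (pic, xy) -> world point
    A=[];b=[]
    for p,(u,v) in obs:
        K,R,t=map(np.array,(p["intrinsics"],p["R"],p["t"]))
        P=K@np.c_[R,t]
        for r,w in ((0,u),(1,v)):
            row=P[r]-w*P[2]; A.append(row[:3]); b.append(-row[3])
    return np.linalg.lstsq(np.array(A),np.array(b),rcond=None)[0]
def onz(p,xy,z):
    K,R,t=map(np.array,(p["intrinsics"],p["R"],p["t"]))
    d=R.T@np.linalg.solve(K,[*xy,1]); c=-R.T@t
    return c+d*(z-c[2])/d[2]
def proj(p,X):
    K,R,t=map(np.array,(p["intrinsics"],p["R"],p["t"]))
    x=K@(R@np.array(X)+t); return x[:2]/x[2]
E
python3 - <<'E'
from h import *
s=bot.get_state(); print({k:np.round(s[k],3) for k in("clock","tcp_pos","tool_rot","gripper_width","force")})
for n in("side","top"):
    p=bot.capture(n); cv2.imwrite(f"pics/{n}0.png",p["pixels"])
    print(n,"cam",np.round(-np.array(p["R"]).T@p["t"],3))
    for q in("green_plug","wood_plug","ring_stand"):
        for d in bot.pinpoint(p,q)[:4]: print(q,"pt",np.round(d["xy"],1),round(d["score"],2))
        for d in bot.silhouettes(p,q)[:4]:
            m=d["mask"]; print(q,"sil",np.round(d["xy"],1),round(d["score"],2),m.sum(),"BGR",p["pixels"][m].mean(0).round())
E
```

```text
{'clock': np.float64(0.0), 'tcp_pos': array([0.161, 0.603, 0.249]), 'tool_rot': array([ -97.272,   89.888, -112.216]), 'gripper_width': np.float64(0.086), 'force': array([-0.18 , -0.139, -0.612])}
side cam [0.287 0.704 0.478]
green_plug pt [246.2 226.8] 0.96
green_plug pt [323.7 199.5] 0.88
green_plug pt [270.6 200.8] 0.64
green_plug sil [324.4 169.8] 0.93 955 BGR [147. 154.  63.]
green_plug sil [271.5 166.1] 0.82 1045 BGR [ 69. 105.  74.]
green_plug sil [245.4 191. ] 0.62 1120 BGR [170.  96.  69.]
wood_plug sil [274.2 125.6] 0.58 202 BGR [ 99. 136. 162.]
ring_stand pt [237.5 275.9] 0.86
ring_stand sil [226.8 264. ] 0.94 5541 BGR [123. 126. 125.]
top cam [0.412 0.015 0.89 ]
green_plug pt [268.8 182.3] 0.87
green_plug pt [356.3 245.1] 0.76
green_plug pt [320.1 196.6] 0.58
green_plug sil [272. 178.] 0.72 525 BGR [158.  77.  43.]
green_plug sil [323.2 190. ] 0.63 519 BGR [ 50. 112.  53.]
green_plug sil [363.1 249.2] 0.57 652 BGR [121. 134.  32.]
wood_plug pt [362.9 187.8] 0.56
wood_plug sil [371.3 178.8] 0.65 754 BGR [ 57.  93. 117.]
ring_stand pt [188.7 204.1] 0.84
ring_stand sil [183.9 193.6] 0.89 4409 BGR [120. 124. 121.]
```

View pics/side0.png

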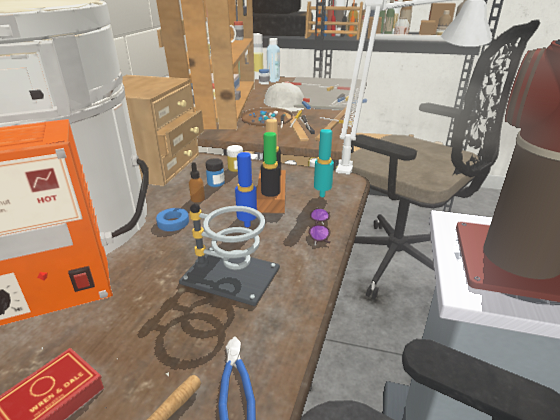

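View pics/top0.png

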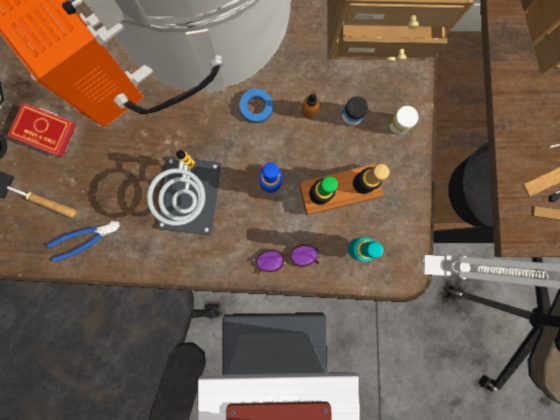

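The top view shows the candidates: green handle at (323,190) in the wooden block, blue at (270,178) and turquoise at (363,249), both standing outside the block. The pale handle is at (375,178) in the block's other socket. The stand is at about (178,196). I'll measure these and confirm the choice in an enlarged crop.

```bash
python3 - <<'E'
from h import *
from scipy.optimize import least_squares
P={n:bot.capture(n) for n in("side","top")}
hsv={n:cv2.cvtColor(P[n]["pixels"],cv2.COLOR_BGR2HSV) for n in P}
def sil(n,q,near):
    return min(bot.silhouettes(P[n],q),key=lambda d:np.hypot(*(np.array(d["xy"])-near)))["mask"]
# plugs: pale/green/blue handle: fit axis xy,z0 by projecting handle surface silhouettes (IoU-free: centroid + extents of handle colour)
def handle(n,q,near,h0,h1):
    m=(hsv[n][...,0]>h0)&(hsv[n][...,0]<h1)&(hsv[n][...,1]>90)&(hsv[n][...,2]>40)
    k,l,st,c=cv2.connectedComponentsWithStats(m.astype(np.uint8))
    i=min((i for i in range(1,k) if st[i,4]>40),key=lambda i:np.hypot(*(c[i]-near)))
    return l==i
def cyl(p,X,r,a,b):
    th=np.linspace(0,2*np.pi,40)
    pts=np.array([proj(p,[X[0]+r*np.cos(t),X[1]+r*np.sin(t),X[2]+z]) for z in(a,b) for t in th]).astype(np.float32)
    h=cv2.convexHull(pts)[:,0]; M=cv2.moments(h); return np.r_[M["m10"]/M["m00"],M["m01"]/M["m00"],h.min(0),h.max(0)]
def feat(m):
    ys,xs=np.nonzero(m); return np.r_[xs.mean(),ys.mean(),xs.min()-.5,ys.min()-.5,xs.max()+.5,ys.max()+.5]
for name,ns,nt,h0,h1 in(("green",(270,148),(325,187),50,75),("blue",(245,170),(269,175),105,125)):
    ob={"side":feat(handle("side","",ns,h0,h1)),"top":feat(handle("top","",nt,h0,h1))}
    b=.168 if name=="green" else .168; a=.1
    f=lambda X:np.r_[cyl(P["top"],X,.014,a,b)-ob["top"],(cyl(P["side"],X,.014,a,b)-ob["side"])]
    x0=onz(P["top"],nt,.17); x0[2]=.01
    r=least_squares(f,x0,loss="soft_l1"); print(name,r.x.round(4),r.fun.round(1))
# stand via pinpoint
o=[(P[n],bot.pinpoint(P[n],"ring_stand")[0]["xy"]) for n in P]
print("stand tri",tri(o).round(4),[onz(p,xy,0).round(4) for p,xy in o])
o=[(P["top"],(320.1,196.6)),(P["side"],(270.6,200.8))]; print("green tri",tri(o).round(4))
print("wood z.178",onz(P["top"],(382,172),.178).round(3),"turq",onz(P["top"],(375,250),.165).round(3))
# overlay: stand rings at estimate
X=onz(P["top"],bot.pinpoint(P["top"],"ring_stand")[0]["xy"],0)
out=[]
for n,(x,y,w,h) in {"side":(160,110,160,200),"top":(130,130,280,140)}.items():
    im=cv2.resize(P[n]["pixels"],None,fx=4,fy=4,interpolation=cv2.INTER_CUBIC) if n=="side" else cv2.resize(P[n]["pixels"],None,fx=2.8,fy=2.8,interpolation=cv2.INTER_CUBIC)
    s=4 if n=="side" else 2.8
    for z,d in((.122,.102),(.084,.066),(.046,.032)):
        pts=np.array([(proj(P[n],[X[0]+d/2*np.cos(t),X[1]+d/2*np.sin(t),z])+.5)*s for t in np.linspace(0,6.3,60)]).astype(int)
        cv2.polylines(im,[pts],True,(0,0,255),1)
    cv2.imwrite(f"pics/{n}_crop.png",im[int(y*s):int((y+h)*s),int(x*s):int((x+w)*s)][:600])
a=cv2.imread("pics/top_crop.png");
E
```

```text
green [ 0.5106 -0.084   0.0114] [-1.9  0.4 -2.7 -1.1 -1.5  1.2  0.2  0.   0.4 -1.  -0.3  1.3]
blue [0.5343 0.0122 0.0006] [-1.  -3.3  2.5  0.5 -4.9 -7.5  1.2  0.2  1.  -0.5  1.5  1.4]
stand tri [0.4982 0.1807 0.0025] [array([0.5038, 0.1784, 0.    ]), array([0.4948, 0.1802, 0.    ])]
green tri [ 0.5099 -0.0913  0.0092]
wood z.178 [ 0.53  -0.176  0.178] turq [ 0.4   -0.163  0.165]
```

View pics/top_crop.png

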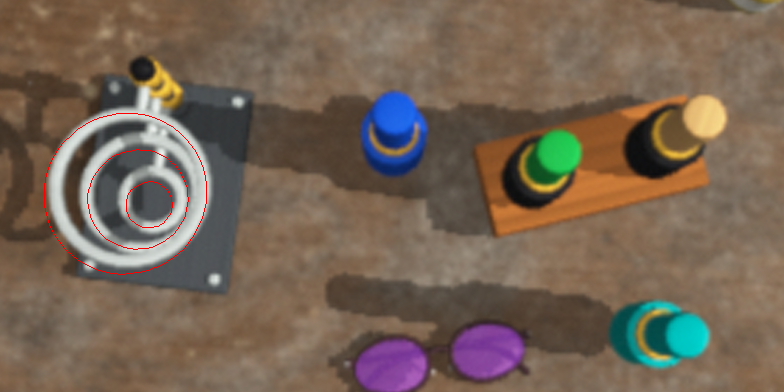

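The crop confirms it: the green handle (crop 559,155) is in the block beside the pale handle (704,117). Blue (395,120) and turquoise (685,335) stand free on the bench. The projected rings sit about 1.5 px low, so I'll refine the stand and plug positions with a mask fit and work out the tool yaw.

```bash
cat > fit.py <<'E'
from h import *
from scipy.optimize import minimize
from scipy.spatial.transform import Rotation as Ro
S=4
def circ(p,X,z,r): 
    return np.array([(proj(p,[X[0]+r*np.cos(t),X[1]+r*np.sin(t),z])+.5)*S for t in np.linspace(0,6.283,60)]).astype(np.float32)
def poly(im,pts,v): cv2.fillPoly(im,[np.round(pts).astype(np.int32)],v)
def ringmask(p,X):
    acc=np.zeros((420*S,560*S),np.uint8)
    for top,bo,ou in((.122,.086,.102),(.084,.066,.082),(.046,.032,.048)):
        o=np.zeros_like(acc); i1=o.copy(); i2=o.copy()
        poly(o,cv2.convexHull(np.r_[circ(p,X,top,ou/2),circ(p,X,top-.008,ou/2)])[:,0],1)
        poly(i1,circ(p,X,top,bo/2),1); poly(i2,circ(p,X,top-.008,bo/2),1)
        acc|=o&~(i1&i2)&1
    return cv2.resize(acc.astype(np.float32),(560,420),interpolation=cv2.INTER_AREA)
def cylmask(p,X,r,a,b):
    o=np.zeros((420*S,560*S),np.uint8)
    poly(o,cv2.convexHull(np.r_[circ(p,X,a,r),circ(p,X,b,r)])[:,0],1)
    return cv2.resize(o.astype(np.float32),(560,420),interpolation=cv2.INTER_AREA)
def fit(cams,model,x0):
    def cost(X): 
        return sum(1-np.minimum(model(p,X),m).sum()/np.maximum(model(p,X),m).sum() for p,m in cams)
    r=minimize(cost,x0,method="Nelder-Mead",options=dict(initial_simplex=[x0,np.add(x0,[.006,0]),np.add(x0,[0,.006])],xatol=2e-4,fatol=1e-4,maxiter=60))
    return r.x.round(4),round(r.fun/len(cams),3)
def near(m,c,R):
    yy,xx=np.mgrid[:420,:560]; return (m&(np.hypot(xx-c[0],yy-c[1])<R)).astype(np.float32)
E
python3 - <<'E'
from fit import *
P={n:bot.capture(n) for n in("side","top")}
M={n:bot.silhouettes(P[n],"ring_stand")[0]["mask"] for n in P}
st=[];gr=[]
for n,c in(("top",(325,187)),("side",(270,148))):
    h=cv2.cvtColor(P[n]["pixels"],cv2.COLOR_BGR2HSV)
    m=M[n]&(h[...,1]<60)&(h[...,2]>(115)); st.append((P[n],m.astype(np.float32)))
    g=near((h[...,0]>45)&(h[...,0]<85)&(h[...,1]>100),c,28); gr.append((P[n],g)); print(n,m.sum(),g.sum())
for lab,cams in(("top",[0]),("side",[1]),("both",[0,1])):
    print("stand",lab,*fit([st[i] for i in cams],ringmask,[.503,.18]))
    print("green",lab,*fit([gr[i] for i in cams],lambda p,X:cylmask(p,X,.014,.11,.178),[.511,-.086]))
s=bot.get_state(); R=Ro.from_euler("xyz",s["tool_rot"],degrees=True).as_matrix(); print(R.round(3))
print("jaw angle",np.degrees(np.arctan2(R[1,1],R[0,1])))
E
```

```text
top 1792 279.0
side 1827 379.0
stand top [0.4993 0.178 ] 0.195
green top [ 0.5114 -0.0871] 0.158
stand side [0.5001 0.1785] 0.21
green side [ 0.5135 -0.0933] 0.127
stand both [0.4997 0.1783] 0.206
green both [ 0.5114 -0.0876] 0.147
[[-0.     0.258  0.966]
 [ 0.     0.966 -0.258]
 [-1.     0.    -0.   ]]
jaw angle 75.05498008880454
```

Request:
{"name": "play_rows", "arguments": {
  "moves": [
    {"translation":[0.39,-0.77,0],"rot":[0,0,-0.69],"jaw":1},
    {"translation":[0.39,-0.77,0],"rot":[0,0,-0.69],"jaw":1},
    {"translation":[0.39,-0.77,0],"rot":[0,0,-0.69],"jaw":1},
    {"translation":[0.39,-0.77,0],"rot":[0,0,-0.69],"jaw":1},
    {"translation":[0.39,-0.77,0],"rot":[0,0,-0.69],"jaw":1},
    {"translation":[0.39,-0.77,0],"rot":[0,0,-0.69],"jaw":1},
    {"translation":[0.39,-0.77,0],"rot":[0,0,-0.69],"jaw":1},
    {"translation":[0.39,-0.77,0],"rot":[0,0,-0.69],"jaw":1},
    {"translation":[0.39,-0.77,0],"rot":[0,0,-0.69],"jaw":1},
    {"translation":[0.39,-0.77,0],"rot":[0,0,-0.69],"jaw":1},
    {"translation":[0.39,-0.77,0],"rot":[0,0,-0.69],"jaw":1},
    {"translation":[0.39,-0.77,0],"rot":[0,0,-0.69],"jaw":1},
    {"translation":[0.39,-0.77,0],"rot":[0,0,-0.69],"jaw":1},
    {"translation":[0.39,-0.77,0],"rot":[0,0,-0.69],"jaw":1},
    {"translation":[0.39,-0.77,0],"rot":[0,0,-0.69],"jaw":1},
    {"translation":[0.39,-0.77,0],"rot":[0,0,-0.69],"jaw":1}
  ]
}}

```text
clock: 2.75
tcp_pos: [0.4785, -0.0332, 0.2528]
tool_rot: [72.0, 89.2, 0.2]
force: [1.2, -0.3, 0.2]
gripper_width: 0.0853
```

Request:
{"name": "play_rows", "arguments": {
  "moves": [
    {"translation":[0.33,-0.56,0],"rot":[0,0,-0.5],"jaw":1},
    {"translation":[0.3,-0.5,0],"rot":[0,0,-0.5],"jaw":1},
    {"translation":[0,0,0],"rot":[0,0,0],"jaw":1}
  ]
}}

```text
clock: 3.05
tcp_pos: [0.5125, -0.0941, 0.2533]
tool_rot: [65.7, 89.1, -11.9]
force: [0.0, 0.2, -0.6]
gripper_width: 0.0854
```

```bash
python3 - <<'E'
from fit import *
s=bot.get_state(); R=Ro.from_euler("xyz",s["tool_rot"],degrees=True).as_matrix(); T=np.array(s["tcp_pos"]); print(T.round(4),R.round(3).tolist(),s["clock"])
for n in("side","top"):
    p=bot.capture(n); im=cv2.resize(p["pixels"],None,fx=4,fy=4,interpolation=cv2.INTER_CUBIC)
    for X in(T,T+R@[.019,.043,0],T+R@[.019,-.043,0]):
        cv2.circle(im,tuple(np.int32((proj(p,X)+.5)*4)),4,(0,0,255),-1)
    c=np.int32(proj(p,[.512,-.089,.19])*4); cv2.imwrite(f"pics/{n}1.png",im[max(0,c[1]-200):c[1]+200,c[0]-180:c[0]+180])
a=[cv2.imread(f"pics/{n}1.png") for n in("side","top")]; cv2.imwrite("pics/pair1.png",np.hstack([cv2.resize(i,(360,400)) for i in a]))
E
```

```text
[ 0.5125 -0.0941  0.2533] [[0.015, 0.976, 0.216], [-0.003, 0.216, -0.976], [-1.0, 0.014, 0.006]] 3.05
```

View pics/pair1.png

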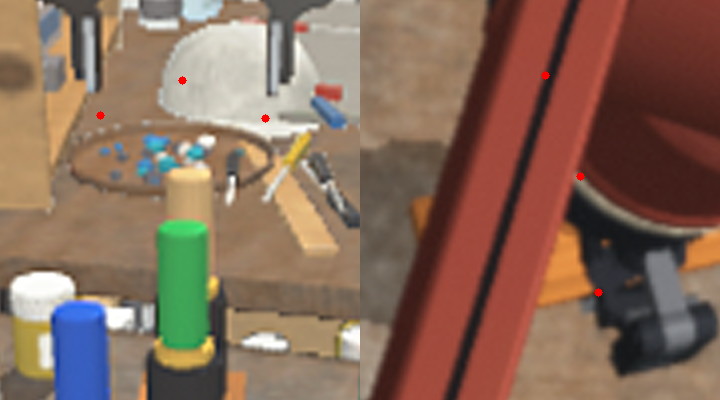

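The side view shows the open fingertips at crop x≈88 and 272 (midpoint 180), straddling the green handle at 183, so x is centred. The arm hides the handle in the top view. I'll descend with a small y and tilt correction.

Request:
{"name": "play_rows", "arguments": {
  "moves": [
    {"translation":[0,0.08,-0.3],"rot":[0,0.17,0],"jaw":1},
    {"translation":[0,0,-0.5],"rot":[0,0,0],"jaw":1},
    {"translation":[0,0,-0.5],"rot":[0,0,0],"jaw":1},
    {"translation":[0,0,-0.4],"rot":[0,0,0],"jaw":1},
    {"translation":[0,0,-0.2],"rot":[0,0,0],"jaw":1},
    {"translation":[0,0,0],"rot":[0,0,0],"jaw":1}
  ]
}}

```text
clock: 3.75
tcp_pos: [0.5075, -0.0786, 0.1516]
tool_rot: [-109.0, 89.7, 174.3]
force: [0.2, 0.7, 0.6]
gripper_width: 0.0852
```

Request:
{"name": "play_rows", "arguments": {
  "moves": [
    {"translation":[0.09,-0.22,0.02],"rot":[0,0,0],"jaw":1},
    {"translation":[0,0,0],"rot":[0,0,0],"jaw":1}
  ]
}}

```text
clock: 3.95
tcp_pos: [0.5126, -0.0893, 0.1535]
tool_rot: [-104.8, 89.7, 178.6]
force: [0.2, 0.3, -0.1]
gripper_width: 0.0855
```

```bash
python3 - <<'E'
from h import *
for i in range(3):
    s=bot.get_state(); print(np.round(s["tcp_pos"],4),np.round(s["tool_rot"],1),np.round(s["joint_vel"],2).tolist())
p=bot.capture("side"); print(np.round(bot.get_state()["tcp_pos"],4))
E
```

```text
[ 0.5126 -0.0893  0.1535] [-104.8   89.7  178.6] [1.49, -0.98, 0.73, 0.82, 0.9, 0.7]
[ 0.5126 -0.0893  0.1535] [-104.8   89.7  178.6] [1.49, -0.98, 0.73, 0.82, 0.9, 0.7]
[ 0.5126 -0.0893  0.1535] [-104.8   89.7  178.6] [1.49, -0.98, 0.73, 0.82, 0.9, 0.7]
[ 0.5124 -0.0888  0.1535]
```

Position is on target, so I'll close the jaws.

Request:
{"name": "play_rows", "arguments": {
  "moves": [
    {"translation":[0,0,0],"rot":[0,0,0],"jaw":0},
    {"translation":[0,0,0],"rot":[0,0,0],"jaw":0},
    {"translation":[0,0,0],"rot":[0,0,0],"jaw":0},
    {"translation":[0,0,0],"rot":[0,0,0],"jaw":0},
    {"translation":[0,0,0],"rot":[0,0,0],"jaw":0},
    {"translation":[0,0,0],"rot":[0,0,0],"jaw":0},
    {"translation":[0,0,0],"rot":[0,0,0],"jaw":0}
  ]
}}

```text
clock: 4.7
tcp_pos: [0.5139, -0.0898, 0.1563]
tool_rot: [-49.4, 89.9, -126.0]
force: [-1.2, 0.4, 0.6]
gripper_width: 0.027
```

Request:
{"name": "play_rows", "arguments": {
  "moves": [
    {"translation":[0,0,0.2],"rot":[0,0,0],"jaw":0},
    {"translation":[0,0,0.3],"rot":[0,0,0],"jaw":0},
    {"translation":[0,0,0.3],"rot":[0,0,0],"jaw":0}
  ]
}}

```text
clock: 5.0
tcp_pos: [0.5112, -0.0888, 0.1946]
tool_rot: [-117.7, 89.5, 165.6]
force: [0.2, 0.3, -2.3]
gripper_width: 0.027
```

Request:
{"name": "play_rows", "arguments": {
  "moves": [
    {"translation":[0,0,0.6],"rot":[0,0,0],"jaw":0},
    {"translation":[0,0,0.6],"rot":[0,0,0],"jaw":0},
    {"translation":[0,0,0.6],"rot":[0,0,0],"jaw":0},
    {"translation":[0,0,0.6],"rot":[0,0,0],"jaw":0},
    {"translation":[0,0,0.6],"rot":[0,0,0],"jaw":0},
    {"translation":[0,0,0.2],"rot":[0,0,0],"jaw":0}
  ]
}}

```text
clock: 5.6
tcp_pos: [0.5086, -0.0875, 0.3619]
tool_rot: [-121.7, 89.4, 161.7]
force: [1.1, 0.2, -1.5]
gripper_width: 0.0268
```

Request:
{"name": "play_rows", "arguments": {
  "moves": [
    {"translation":[-0.02,0.4,0],"rot":[0,0,0],"jaw":0},
    {"translation":[-0.02,0.65,0],"rot":[0,0,0],"jaw":0},
    {"translation":[-0.02,0.65,0],"rot":[0,0,0],"jaw":0},
    {"translation":[-0.02,0.65,0],"rot":[0,0,0],"jaw":0},
    {"translation":[-0.02,0.65,0],"rot":[0,0,0],"jaw":0},
    {"translation":[-0.02,0.65,0],"rot":[0,0,0],"jaw":0},
    {"translation":[-0.02,0.65,0],"rot":[0,0,0],"jaw":0},
    {"translation":[-0.02,0.5,0],"rot":[0,0,0],"jaw":0},
    {"translation":[0,0.1,0],"rot":[0,0,0],"jaw":0},
    {"translation":[0,0,0],"rot":[0,0,0],"jaw":0}
  ]
}}

```text
clock: 6.6
tcp_pos: [0.4961, 0.1655, 0.355]
tool_rot: [-108.0, 88.8, 175.2]
force: [-0.5, -0.3, -2.2]
gripper_width: 0.0269
```

Request:
{"name": "play_rows", "arguments": {
  "moves": [
    {"translation":[0.08,0.25,-0.4],"rot":[0,-0.24,0],"jaw":0},
    {"translation":[0,0,-0.4],"rot":[0,0,0],"jaw":0},
    {"translation":[0,0,-0.3],"rot":[0,0,0],"jaw":0},
    {"translation":[0,0,0],"rot":[0,0,0],"jaw":0}
  ]
}}

```text
clock: 7.0
tcp_pos: [0.5003, 0.1743, 0.2969]
tool_rot: [-1.1, 89.9, -78.1]
force: [-1.0, -0.7, -2.8]
gripper_width: 0.0266
```

```bash
cat > look.py <<'E'
import sys
from fit import *
tag=sys.argv[1]; off=float(sys.argv[2]) if len(sys.argv)>2 else .145
s=bot.get_state(); R=Ro.from_euler("xyz",s["tool_rot"],degrees=True).as_matrix(); T=np.array(s["tcp_pos"]); print("T",T.round(4),"axis",R[:,0].round(3),"jaw",R[:2,1].round(2),s["clock"],np.round(s["force"],1))
out=[]
for n in("side","top"):
    p=bot.capture(n); im=cv2.resize(p["pixels"],None,fx=4,fy=4,interpolation=cv2.INTER_CUBIC)
    X=[.4997,.1783]
    for z,r in((.122,.043),(.122,.051),(.084,.033),(.046,.016)):
        cv2.polylines(im,[circ(p,X,z,r).astype(int)],True,(0,0,255),1)
    N=T+off*R[:,0]; 
    for X in(N,T): cv2.circle(im,tuple(np.int32((proj(p,X)+.5)*4)),4,(255,0,255),-1)
    for z,r in((0,.007),(.025,.022),(.1,.0165),(.168,.014)):
        C=N-z*R[:,0]; cv2.polylines(im,[circ(p,C,C[2],r).astype(int)],True,(255,0,255),1)
    c=np.int32(proj(p,[.5,.178,.17])*4); out.append(im[max(0,c[1]-300):c[1]+300,max(0,c[0]-200):max(0,c[0]-200)+400])
h=min(o.shape[0] for o in out); cv2.imwrite(f"pics/{tag}.png",np.hstack([o[:h] for o in out]))
E
python3 look.py above
```

```text
T [0.5003 0.1743 0.2969] axis [ 0.    -0.001 -1.   ] jaw [0.97 0.23] 7.0 [-1.  -0.7 -2.8]
```

View pics/above.png

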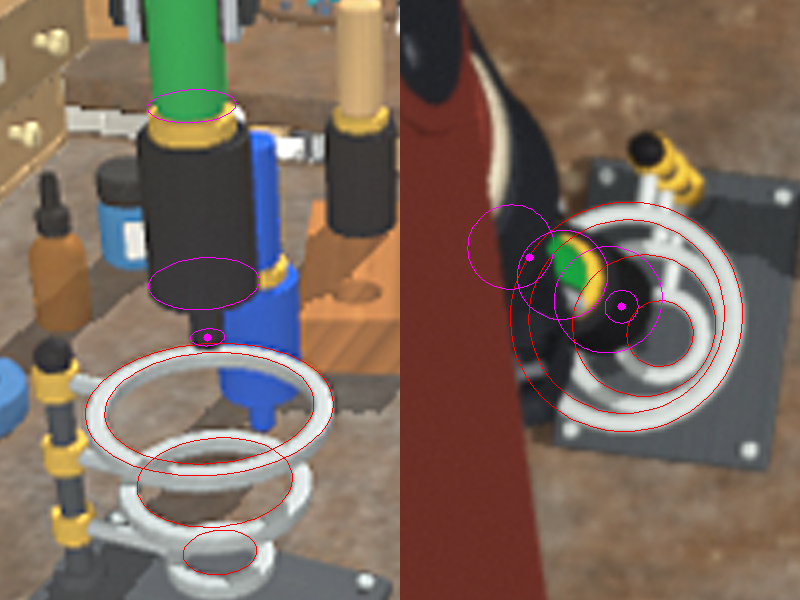

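The side view shows the red model rings lying on the real ones, with the nose at (209,345) just above the top ring and the plug axis within about 2 mm of the ring axis. The top view agrees, with the body about 2 mm towards +y of the model. I'll lower in stages.

Request:
{"name": "play_rows", "arguments": {
  "moves": [
    {"translation":[0,0.03,-0.3],"rot":[0,0,0],"jaw":0},
    {"translation":[0,0,-0.4],"rot":[0,0,0],"jaw":0},
    {"translation":[0,0,-0.4],"rot":[0,0,0],"jaw":0},
    {"translation":[0,0,-0.2],"rot":[0,0,0],"jaw":0},
    {"translation":[0,0,0],"rot":[0,0,0],"jaw":0}
  ]
}}

```text
clock: 7.6
tcp_pos: [0.5039, 0.1749, 0.235]
tool_rot: [81.6, 89.3, 4.5]
force: [-0.2, 0.2, -1.2]
gripper_width: 0.0268
```

Request:
{"name": "play_rows", "arguments": {
  "moves": [
    {"translation":[-0.08,0.02,-0.2],"rot":[0,0.14,0],"jaw":0},
    {"translation":[0,0,-0.2],"rot":[0,0,0],"jaw":0},
    {"translation":[0,0,0],"rot":[0,0,0],"jaw":0},
    {"translation":[0,0,0],"rot":[0,0,0],"jaw":0}
  ]
}}

```text
clock: 8.0
tcp_pos: [0.5008, 0.1761, 0.2155]
tool_rot: [118.3, 89.9, 41.2]
force: [-0.1, -0.1, -2.2]
gripper_width: 0.0266
```

```bash
python3 look.py mid
```

```text
T [0.5008 0.1761 0.2155] axis [ 0.002  0.001 -1.   ] jaw [0.97 0.22] 8.0 [-0.1 -0.1 -2.2]
```

View pics/mid.png

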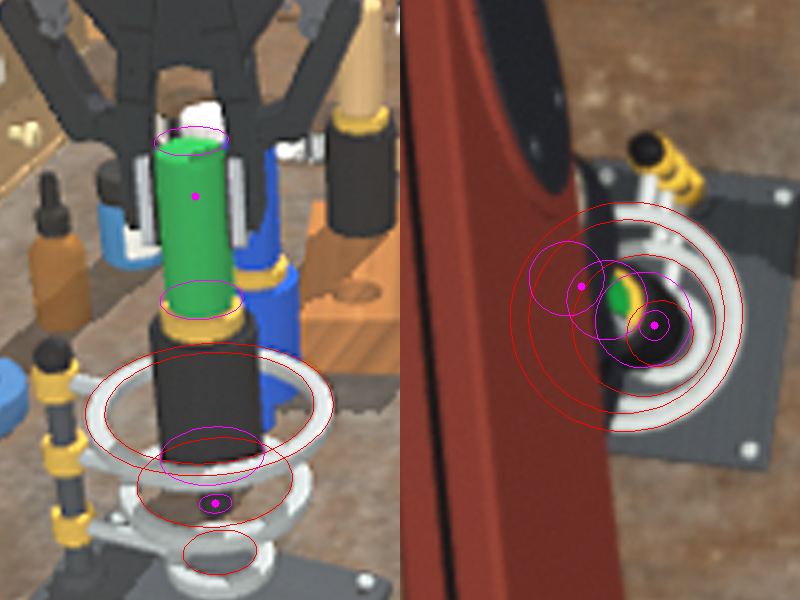

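The nose is centred over the bottom ring: nose at (215,508) in the side crop, ring centre at x≈220. The plug hangs about 3 mm lower in the grip than modelled, so I expect contact near TCP z≈0.167–0.169. I'll continue slowly.

Request:
{"name": "play_rows", "arguments": {
  "moves": [
    {"translation":[0,0,-0.2],"rot":[0,0,0],"jaw":0},
    {"translation":[0,0,-0.2],"rot":[0,0,0],"jaw":0},
    {"translation":[0,0,-0.2],"rot":[0,0,0],"jaw":0},
    {"translation":[0,0,0],"rot":[0,0,0],"jaw":0}
  ]
}}

```text
clock: 8.5
tcp_pos: [0.5011, 0.1762, 0.1837]
tool_rot: [104.5, 89.8, 27.4]
force: [0.3, -0.1, -2.0]
gripper_width: 0.027
```

Request:
{"name": "play_rows", "arguments": {
  "moves": [
    {"translation":[-0.02,0.02,-0.1],"rot":[0,0,0],"jaw":0},
    {"translation":[0,0,-0.1],"rot":[0,0,0],"jaw":0},
    {"translation":[0,0,0],"rot":[0,0,0],"jaw":0}
  ]
}}

```text
clock: 8.8
tcp_pos: [0.4997, 0.1772, 0.1723]
tool_rot: [111.6, 89.8, 34.5]
force: [0.7, -1.2, -2.5]
gripper_width: 0.0271
```

Request:
{"name": "play_rows", "arguments": {
  "moves": [
    {"translation":[0,0,-0.05],"rot":[0,0,0],"jaw":0},
    {"translation":[0,0,0],"rot":[0,0,0],"jaw":0},
    {"translation":[0,0,0],"rot":[0,0,0],"jaw":0}
  ]
}}

```text
clock: 9.1
tcp_pos: [0.5001, 0.1773, 0.17]
tool_rot: [106.8, 89.8, 29.7]
force: [-0.3, -0.1, -1.9]
gripper_width: 0.0264
```

Request:
{"name": "play_rows", "arguments": {
  "moves": [
    {"translation":[0,0,-0.05],"rot":[0,0,0],"jaw":0},
    {"translation":[0,0,0],"rot":[0,0,0],"jaw":0},
    {"translation":[0,0,0],"rot":[0,0,0],"jaw":0}
  ]
}}

```text
clock: 9.4
tcp_pos: [0.5005, 0.1774, 0.1679]
tool_rot: [101.7, 89.7, 24.6]
force: [-0.3, 0.4, -1.9]
gripper_width: 0.0267
```

Request:
{"name": "play_rows", "arguments": {
  "moves": [
    {"translation":[0,0,-0.04],"rot":[0,0,0],"jaw":0},
    {"translation":[0,0,0],"rot":[0,0,0],"jaw":0},
    {"translation":[0,0,0],"rot":[0,0,0],"jaw":0}
  ]
}}

```text
clock: 9.7
tcp_pos: [0.5014, 0.1777, 0.1678]
tool_rot: [98.7, 89.6, 21.6]
force: [0.7, -0.1, -2.2]
gripper_width: 0.0268
```

Request:
{"name": "play_rows", "arguments": {
  "moves": [
    {"translation":[-0.02,0,-0.06],"rot":[0,0.06,0],"jaw":0},
    {"translation":[0,0,0],"rot":[0,0,0],"jaw":0},
    {"translation":[0,0,0],"rot":[0,0,0],"jaw":0}
  ]
}}

```text
clock: 10.0
tcp_pos: [0.5023, 0.178, 0.1678]
tool_rot: [108.1, 89.6, 31.0]
force: [-0.1, -0.3, -2.0]
gripper_width: 0.0265
```

Request:
{"name": "play_rows", "arguments": {
  "moves": [
    {"translation":[-0.03,0,-0.06],"rot":[0,0.05,0],"jaw":0},
    {"translation":[0,0,-0.04],"rot":[0,0,0],"jaw":0}
  ]
}}

```text
clock: 10.2
tcp_pos: [0.5026, 0.1785, 0.1672]
tool_rot: [114.8, 89.6, 37.7]
force: [-8.3, -2.8, 16.1]
gripper_width: 0.0264
```

```bash
python3 look.py contact .1465
```

```text
T [0.5026 0.1785 0.1672] axis [ 0.006  0.004 -1.   ] jaw [0.97 0.22] 10.2 [-8.3 -2.8 16.1]
```

View pics/contact.png

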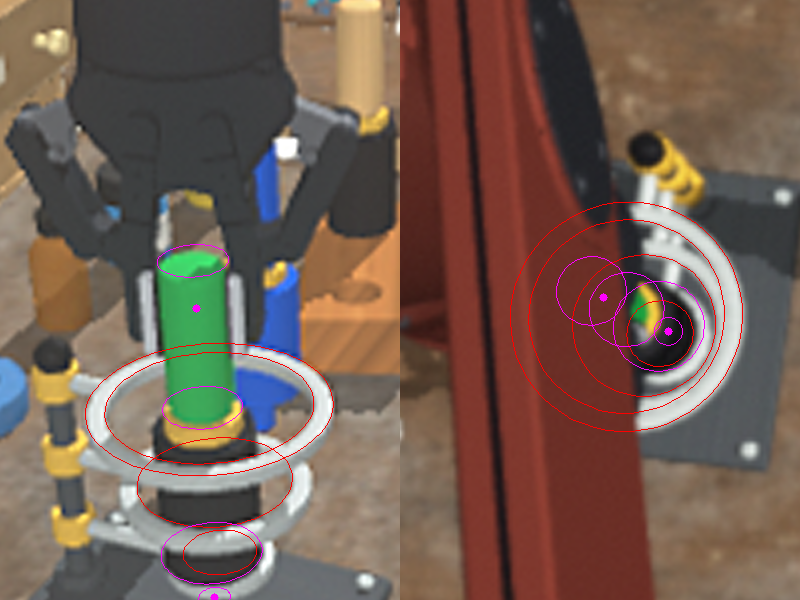

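In the side view the body's lower front edge is at row ≈583. A 44 mm shoulder lying on the bottom ring's upper face should show at about 582, so the plug is seated, and the wrist reads about +16 N upward. I'll let go and check.

Request:
{"name": "play_rows", "arguments": {
  "moves": [
    {"translation":[0,0,0.01],"rot":[0,0,0],"jaw":0},
    {"translation":[0,0,0],"rot":[0,0,0],"jaw":0.7},
    {"translation":[0,0,0],"rot":[0,0,0],"jaw":0.7},
    {"translation":[0,0,0],"rot":[0,0,0],"jaw":0.7},
    {"translation":[0,0,0],"rot":[0,0,0],"jaw":0.7},
    {"translation":[0,0,0],"rot":[0,0,0],"jaw":0.7}
  ]
}}

```text
clock: 10.9
tcp_pos: [0.5023, 0.1784, 0.1668]
tool_rot: [118.4, 89.6, 41.3]
force: [-0.0, 1.1, 0.3]
gripper_width: 0.0603
```

Request:
{"name": "play_rows", "arguments": {
  "moves": [
    {"translation":[0,0,0.3],"rot":[0,0,0],"jaw":0.7},
    {"translation":[0,0,0.5],"rot":[0,0,0],"jaw":0.7},
    {"translation":[0,0,0.6],"rot":[0,0,0],"jaw":0.7},
    {"translation":[0,0,0.6],"rot":[0,0,0],"jaw":0.7},
    {"translation":[0,0.3,0.6],"rot":[0,0,0],"jaw":0.7},
    {"translation":[-0.2,0.5,0.3],"rot":[0,0,0],"jaw":0.7},
    {"translation":[-0.2,0.6,0],"rot":[0,0,0],"jaw":0.7},
    {"translation":[-0.2,0.6,0],"rot":[0,0,0],"jaw":0.7},
    {"translation":[-0.2,0.6,0],"rot":[0,0,0],"jaw":0.7},
    {"translation":[0,0,0],"rot":[0,0,0],"jaw":0.7},
    {"translation":[0,0,0],"rot":[0,0,0],"jaw":0.7}
  ]
}}

```text
clock: 12.0
tcp_pos: [0.4602, 0.3122, 0.3311]
tool_rot: [109.0, 89.0, 31.8]
force: [-0.4, -0.2, 0.3]
gripper_width: 0.0598
```

```bash
python3 - <<'E'
from fit import *
s=bot.get_state(); print(np.round(s["tcp_pos"],3),np.round(s["force"],1),s["clock"])
out=[]
for n in("side","top"):
    p=bot.capture(n); im=cv2.resize(p["pixels"],None,fx=3.2,fy=3.2,interpolation=cv2.INTER_CUBIC)
    for z,r in((0,.007),(.025,.022),(.1,.0165),(.168,.014)):
        cv2.polylines(im,[(circ(p,[.5023,.1784],.021+z,r)*.8).astype(int)],True,(255,0,255),1)
    c=np.int32(proj(p,[.5,.12 if n=="top" else .17,.1])*3.2); x=max(0,c[0]-200); out.append(im[c[1]-250:c[1]+250,x:x+400])
cv2.imwrite("pics/end.png",np.hstack(out))
E
```

```text
[0.46  0.312 0.331] [-0.4 -0.2  0.3] 12.0
```

View pics/end.png

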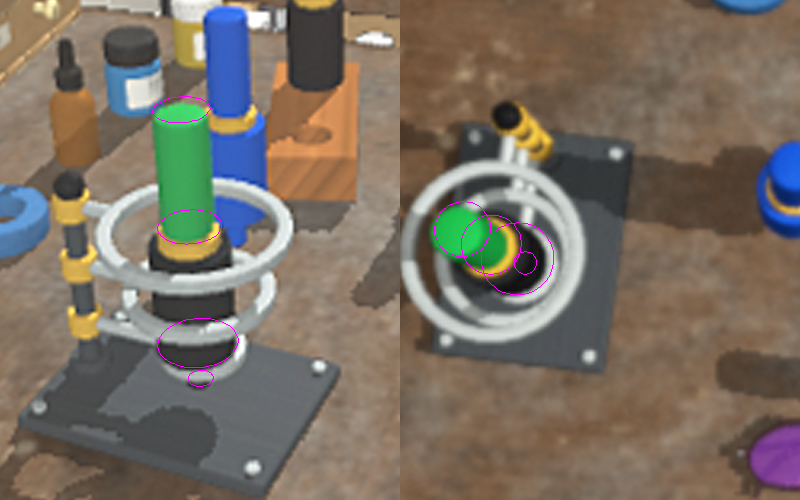

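The plug stands upright inside all three rings and matches the parked model at origin z = 21 mm to about 1–2 mm. The other plug still stands in the block, and the gripper is clear. I'm handing the job in.

```bash
python3 -c "
from bench import bot
print(bot.job_done(), bot.get_state()['clock'])"
```

```text
the job is handed in; nothing more can be done
the job is handed in; nothing more can be done
```

I lifted the green-handled plug out of the wooden block and lowered it nose down through the large top ring and the middle ring. At contact with the bottom ring the wrist read about 16 N upward; then I let go, backed the gripper off and handed the job in at about 12 s of the 35 s allowed.

**Last checks:**
- **Plug:** the final pictures show it upright inside all three rings. It matches the model of a plug parked at 21 mm to about 1–2 mm, and sits roughly 3 mm off the ring axis in x.
- **Other plugs:** the other plug was still standing in the block, though its handle top was outside that last crop. I left the blue and turquoise look-alikes alone.
- **Gripper:** it was clear of everything, with wrist force near zero.

**Disagreements:**
- The two cameras differed by about 6 mm on the green plug's y position in the block, so I grasped at a value between the two.
- The arm drifted several millimetres during some moves. I corrected this before each close step.

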